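# Fold down the ratchet work support

### The arm

A 6-joint arm with a two-finger parallel gripper is mounted at the origin on the work surface. World frame = base frame: x ahead of the robot, y to its left, z up, the work surface at z = 0. Lengths are in m, angles in rad, forces in N, time in s.
With the tool pointing down it reaches from about 0.275 to 0.75 m from the base axis. Payload 10.2 kg.
Tool frame: the origin (TCP) lies between the finger pads; the fingertips stand 14 mm ahead of it and the grasp point (between the pads) lies 5 mm behind it; z points along the fingers, y is the line along which they close (so a half turn about z gives the same grasp; the last joint's range is limited). The gripper opens to 88 mm and grips with 3 to 60 N. Pads are 18 mm wide; open, the fingers measure 123 mm over their backs; the gripper's body (75 mm by 187 mm) begins 45 mm behind the grasp point.
Start: joints at [-1.52, 0.313, 1.498, -0, 1.331, -0.223], TCP at [0.142, -0.505, 0.253] pointing down, gripper open.
Joint ranges: [-2.94, 2.94], [-0.97, 2.17], [0.19, 2.56], [-1.23, 4.37], [0.02, 3.11], [-2.88, 2.88]. Speed limits (rad/s): [2.39, 2.39, 3.01, 3.14, 3.14, 3.14].

### API

Orientations are given as a unit quaternion [w, x, y, z].
In Python, from cell import * gives the robot as it stands. The module is installed in compiled form; this text tells all that it offers.
- The arm moves only by the tool apply_moves, never from a script. Its arguments are lists of equal length, an entry for each row: "linear": the shift along the tool's x, y, z in units of 25 mm (1.0 is 25 mm), a list of three; "turn": the turn, a rotation vector about the tool's x, y, z in units of 5 degrees (1.0 is 5 degrees), a list of three. A call has 1 to 12 rows; each row is the pose to reach, as a shift and turn from the pose commanded when the call began, along the tool's axes at that moment; what a row does not reach only later rows make up. A row lasts 1/10 s, in which the tool goes at most 50 mm and 8.59 degrees, less where a joint would pass 70% of its speed; a pose out of reach is approached as far as the arm can. A call with a gripper value outside its range is refused whole. "jaw" is the closure, from -1 (fully open) to 1 (shut), so that 0 is half open, set as the call begins (left out, the last holds). The fingers move at their own pace and stop on an object; "newtons" is the grip in N (left out, the last holds). Time passes only in rows, so rows that repeat a pose let the fingers close. It gives the time, the measured TCP pose, the force, the opening and the grip force at its end, in the units of the state.
- state(): the state, without advancing time (a new reading comes with each control period).
- camera(name): name is "scene" or "top" or "wrist"; returns the picture (420x560x3 uint8, red, green, blue); there is no depth.
- get_calibration(name): a dict with "camera_matrix" (3x3 intrinsics, pixels), "rvec" (rotation vector, rad) and "tvec" (3), from world to camera coordinates, as OpenCV has them; the wrist camera has in their place "tool_from_camera" (4x4, takes a point from camera to tool coordinates, whose origin is the TCP and whose axes are the flange's). Camera axes: x right, y down, z forward; pixel columns grow to the right and rows downward; lengths in m; the calibration is good to about 2 mm. A picture is of the moment at which its call begins: read the wrist's pose just before it. get_calibration takes no time and is no camera call.
- finish_job(): hands the job in; it is judged then, once.
The state is a dict: "t": time; "joints": joint angles; "qvel": joint speeds; "effort": joint torques, N m; "tcp_pos": TCP position; "tool_rot": TCP orientation; "force": force on the tool from outside, world axes, zero at the start; "wrist_torque": the same for the moment, N m; "finger_gap": finger opening in m; "grip_force": force on a finger pad.
Only numpy, scipy, OpenCV 4.12 (cv2) and the standard library are available. Lean on these libraries where they do the work, as an engineer would, in place of code of your own. Each camera call takes 0.05 s, during which the arm holds its last target. There are 200 camera calls.

### The job

The hinged work support on the bench is propped up on its ratchet. With the fingertips, press the pawl's foot plate all the way down so that the pawl swings clear of the teeth and stays there, then push the support arm down past its teeth until it lies flat on its post. Only press and push: do not raise the arm, and leave the tin, the wood offcut and the screwdriver where they are.

Things in the scene. Friction and masses are not known exactly. Their poses are not given: they have to be found in the camera images.
- stand: Fixed blue steel stand: base plate 310 x 90 x 12 mm (x = -100 to +210 mm), two cheeks 60 mm apart over their outsides, 126 mm high. Origin on the bench right under the arm's hinge; x axis level, from the hinge along the arm to its free end, z up, y across. Hinge line along y at z = 110 mm; pawl pivot along y at x = -54, z = 45 mm. A post (x 125 to 155, top z = 103 mm) carries the folded arm.
- pad_top (a point): Centre of the upper, rubber-faced side of the arm's head plate (70 mm along the arm, 90 mm across, 12 mm thick, on a flat steel bar 30 mm wide), the place to push down. It moves with the arm, 190 mm from the hinge along the arm and 18 mm above the arm's centre line. Its x axis runs along the arm, z square to the plate.
- support_arm (a joint): Angle of the support arm above level, rad: 0 = flat on its post (hard stop), 0.70 to 0.85 at the start (free end high). The toothed wheel at its hinge (62 mm radius) stops it at 0.68 on the way down while the pawl is engaged (next tooth 0.32). Stiff hinge: it stays at any angle; with the pawl clear it takes a push of about 2 to 6 N at the head plate.
- pedal_top (a point): Centre of the top of the pawl's foot plate (dark steel, 44 x 44 x 8 mm), at the stand's end away from the arm's head. Engaged: level, 89 mm above the bench, x = -144 mm in the stand's frame. It turns with the pawl about the pawl pivot; pressed fully its centre is 30 mm lower and 9 mm further out, sloping 0.32 rad (outer edge low).
- pawl (a joint): Angle of the pawl, rad: 0 = engaged in the teeth, 0.32 = pressed fully free (hard stop). The pivot is stiff, without a spring: the foot plate takes about 3 to 5 N to press down, and the pawl stays where it is left. Its hook has left the teeth at about 0.17.
- tin: Loose round tin, 72 mm across, 100 mm high, standing on the bench on the stand's -y side. Origin at the centre of its underside. To be left alone.
- offcut: Loose wood offcut, 120 x 45 x 30 mm, lying on the bench on the stand's -y side near the foot plate. Origin at the centre of its underside, x along its length. To be left alone.
- driver: Loose screwdriver about 200 mm long, 26 mm high, lying on the bench on the stand's +y side. Origin under its middle, x along its length. To be left alone.

How it is judged:
On the way, in this order (a step that is already met when the one before it is completed fails the run):
1. the pawl is pressed free while the arm is still up on its teeth (value of joint pawl above 0.2 rad and value of joint support_arm above 0.5 rad), for 0.2 s.
2. the arm is pushed down flat on its post (value of joint support_arm below 0.04 rad), for 0.2 s.
At the end, for the whole second after the job is handed in: The support arm lies flat on its post (within 0.04 rad) and at rest, the pawl is clear of the teeth (beyond 0.2 rad), and the tin, the offcut and the screwdriver are within 30 mm of where they were (value of joint support_arm below 0.04 rad and value of joint pawl above 0.2 rad and velocity of joint support_arm between -0.02 and 0.02 rad/s and distance of each of tin, offcut, driver from where it was at the start of the episode below 0.03 m); the robot touches nothing.
It fails at once if the support arm is raised (value of joint support_arm above 0.92 rad).
It fails at once if the tin, the offcut or the screwdriver is moved or lifted by more than 30 mm (distance of any of tin, offcut, driver from where it was at the start of the episode above 0.03 m).
It also fails if it takes over 43 s, if anything falls off the work surface, if the arm or the gripper's body presses on something with over 40 N, if the wrist force passes 120 N, or if a joint passes its speed limit or range.

## Working session

There is one attempt and no reset: what is moved stays moved. The work goes in short steps, Python scripts to look and compute and a tool call to move; the robot and the scene stay as the last step left them, time stands still between calls to the robot, and variables do not carry over. Pictures are saved under pics/ and viewed, at most 10 in all, crops included, and the job is handed in when it is done.

Besides the shell and the picture viewer there is one more tool, called as name(argument=value, ...) on one line, values as JSON. apply_moves: Moves the arm, as the interface text tells. Its arguments: {"type":"object","properties":{"linear":{"type":"array"},"turn":{"type":"array"},"jaw":{"type":"number"},"newtons":{"type":"number"}},"required":["linear","turn"]}

```bash
mkdir -p pics; python3 - <<'E'
from cell import *
import cv2,numpy as np
s=state();print(s['t'],s['tcp_pos'],s['tool_rot'],s['force'])
a=camera('scene');b=camera('top')
cv2.imwrite('pics/s0.png',a[:,:,::-1]);cv2.imwrite('pics/t0.png',b[:,:,::-1])
for n in('scene','top'):
    c=get_calibration(n);R=cv2.Rodrigues(np.array(c['rvec']))[0];print(n,c['camera_matrix'],R.round(3).tolist(),(-R.T@np.array(c['tvec']).ravel()).round(3))
E
```

```text
0.0 [ 0.1419341  -0.50521511  0.25216541] [-6.39614986e-04  9.90642881e-01  1.36478092e-01  5.71342627e-05] [-0.32572254  0.2815854  -0.24413538]
scene [[533.46425433   0.         279.77089109]
 [  0.         533.46425433 216.4836659 ]
 [  0.           0.           1.        ]] [[0.123, 0.992, -0.004], [0.588, -0.077, -0.806], [-0.8, 0.097, -0.593]] [ 1.432 -0.108  0.724]
top [[430.8562089    0.         282.34338182]
 [  0.         430.8562089  218.35854118]
 [  0.           0.           1.        ]] [[0.041, -0.999, 0.006], [-0.964, -0.041, -0.264], [0.264, 0.005, -0.965]] [0.427 0.017 0.734]
```

View pics/s0.png

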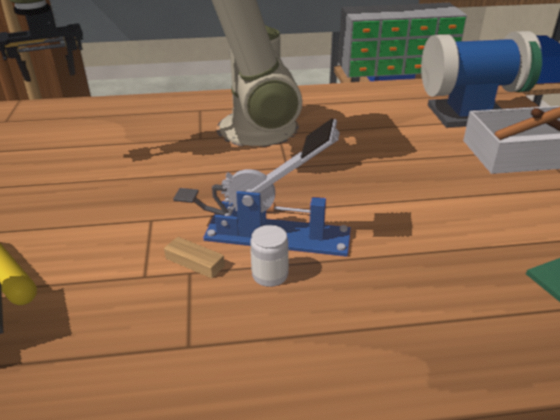

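View pics/t0.png

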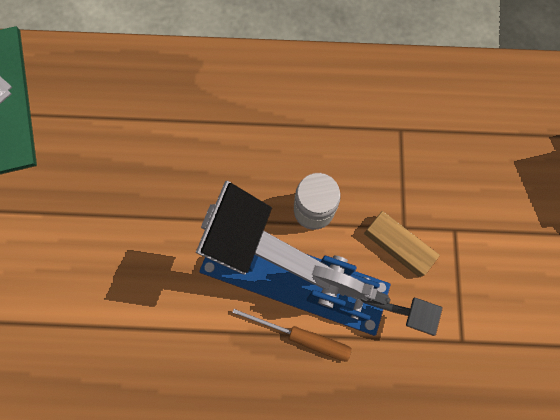

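The scene view shows the arm raised to the right, with its head at (320,138) and the foot plate at (186,196). In the top view the black pad is at (236,227), the foot plate at (424,316), and the base bolts at (209,267) and (370,325). The tin and offcut are on the far side, and the screwdriver is on the robot's side.

```bash
cat > h.py <<'E'
from cell import *
import cv2,numpy as np
def cal(n):
    c=get_calibration(n);R=cv2.Rodrigues(np.array(c['rvec']))[0];return np.array(c['camera_matrix']),R,-R.T@np.array(c['tvec']).ravel()
def ray(n,p):
    K,R,o=cal(n);d=R.T@np.linalg.solve(K,[p[0],p[1],1]);return o,d
def onz(n,p,z):
    o,d=ray(n,p);return o+d*(z-o[2])/d[2]
def tri(p,q):
    o,d=ray('top',p);e,f=ray('scene',q)
    t=np.linalg.lstsq(np.c_[d,-f],e-o,rcond=None)[0];a=o+t[0]*d;b=e+t[1]*f;return (a+b)/2,np.linalg.norm(a-b)
def blob(im,box,f):
    x0,y0,x1,y1=box;h=cv2.cvtColor(im,cv2.COLOR_BGR2HSV).astype(int);m=np.zeros(im.shape[:2],np.uint8)
    m[y0:y1,x0:x1]=f(h)[y0:y1,x0:x1]*255
    c=max(cv2.findContours(m,0,1)[0],key=cv2.contourArea);M=cv2.moments(c)
    return (M['m10']/M['m00'],M['m01']/M['m00']),cv2.minAreaRect(c),cv2.contourArea(c)
E
python3 - <<'E'
from h import *
T=cv2.imread('pics/t0.png');S=cv2.imread('pics/s0.png')
dark=lambda h:(h[...,2]<60)
grey=lambda h:(h[...,1]<90)&(h[...,2]<140)
pt=blob(T,(195,175,280,280),dark);ps=blob(S,(295,115,345,165),dark)
ft=blob(T,(405,290,450,340),grey);fs=blob(S,(170,185,200,205),grey)
print(pt,ps,ft,fs,sep='\n')
print('pad',tri(pt[0],ps[0]));print('foot',tri(ft[0],fs[0]),onz('top',ft[0],.089),onz('scene',fs[0],.089))
cv2.imwrite('pics/ct.png',cv2.resize(T[160:360,190:450],None,fx=3,fy=3,interpolation=2)[:600,:800])
cv2.imwrite('pics/cs.png',cv2.resize(S[110:290,160:360],None,fx=3.3,fy=3.3,interpolation=2))
E
```

```text
((236.34786848704374, 228.4734837930714), ((241.48045349121094, 229.3756103515625), (62.78889083862305, 75.43047332763672), 24.775142669677734), 3589.0)
((317.1244797578509, 137.6046159667045), ((317.0, 137.5), (15.254254341125488, 45.48541259765625), 56.30992889404297), 440.5)
((423.3306788016685, 315.79787637466814), ((422.03082275390625, 315.24615478515625), (36.943031311035156, 29.510047912597656), 19.440034866333008), 879.0)
((186.49675745784694, 195.1770428015564), ((187.43243408203125, 194.90541076660156), (25.810640335083008, 14.467110633850098), 9.462322235107422), 257.0)
pad (array([0.54571881, 0.07197719, 0.24586216]), np.float64(0.00143577070764558))
foot (array([ 0.46447625, -0.19298452,  0.0834137 ]), np.float64(0.0015244684917570586)) [ 0.46407907 -0.19196925  0.089     ] [ 0.4733426  -0.19149818  0.089     ]
```

View pics/ct.png

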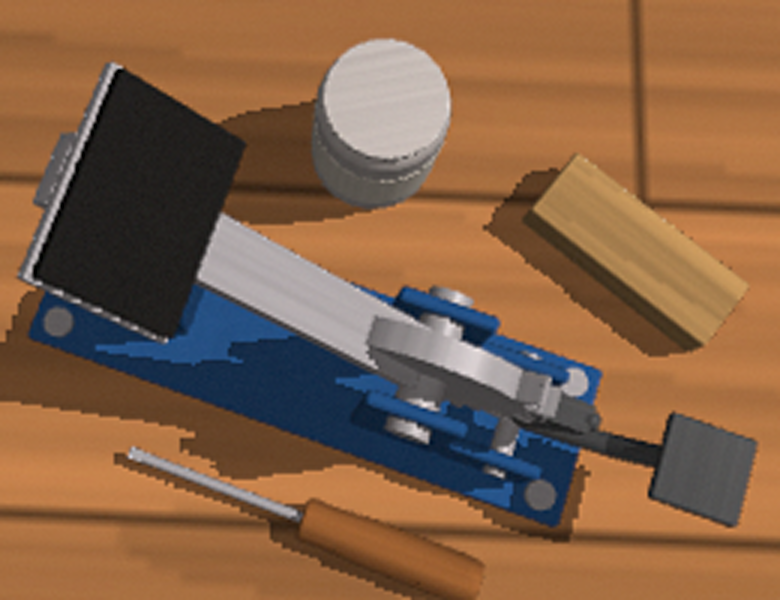

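View pics/cs.png

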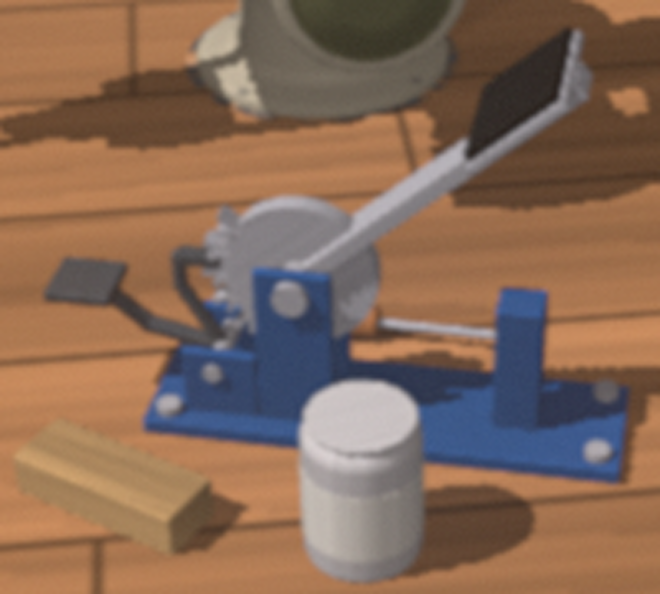

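The crops agree: the foot plate is level, the arm rests at about 0.70 rad, and the pad-to-pedal distance is 276 mm against 278 mm expected. Next I check the yaw with the base bolts at top-view px (209.3,267.3) and (370,325), and work out the moves.

```bash
cat >> h.py <<'E'
from scipy.spatial.transform import Rotation as Ro
PED=np.array([.4641,-.1920]);PAD=np.array([.5457,.0720])
u=(PAD-PED)/np.linalg.norm(PAD-PED);H=PED+.144*u
def world(sx,z):return np.array([*(H+sx*u),z])   # stand x,z -> world
def plan(pts):  # fingertip points (stand x, z) -> rows, tool down, y across stand
    s=state();w,x,y,z=s['tool_rot'];R0=Ro.from_quat([x,y,z,w]);p0=np.array(s['tcp_pos'])
    c=np.array([-u[1],u[0]]);Rt=Ro.from_matrix(np.c_[[*u,0],[u[1],-u[0],0],[0,0,-1.]])
    print('turn',(np.degrees((R0.inv()*Rt).as_rotvec())/5).round(2),s['t'],s['tcp_pos'],s['force'])
    for q in pts:print(q,(R0.inv().apply(world(q[0],q[1]+.014)-p0)/.025).round(2))
E
python3 - <<'E'
from h import *
a=onz('top',(209.3,267.3),.014);b=onz('top',(370,325),.014);d=(a-b)[:2]
c=onz('top',(382,287),.014)
print('u',u,d/np.linalg.norm(d),'baseDir',np.linalg.norm(d),H,'bolts in stand frame',[(float((q[:2]-H)@u),float((q[:2]-H)@[-u[1],u[0]])) for q in(a,b,c)])
plan([(-.146,.24),(-.146,.10)])
E
```

```text
u [0.29530627 0.95540264] [0.29574386 0.95526728] baseDir 0.2812276140929933 [ 0.5066241  -0.05442202] bolts in stand frame [(0.19344656331647714, 0.03178572762238616), (-0.08778102127527157, 0.031914541939954716), (-0.08923294558338052, -0.033686286747683244)]
turn [-1.000e-02 -1.000e-02 -1.143e+01] 0.1 [ 0.14194076 -0.50524804  0.25222884] [-0.2506169   0.43384808  0.18164808]
(-0.146, 0.24) [15.75 -8.51 -0.06]
(-0.146, 0.1) [15.75 -8.5   5.54]
```

apply_moves(linear=[[1.6, -0.9, 0], [3.4, -1.8, 0], [5.2, -2.8, 0], [7, -3.8, 0], [8.8, -4.8, 0], [10.6, -5.7, 0], [12.4, -6.7, 0], [14.2, -7.7, 0], [15.75, -8.5, 0], [15.75, -8.5, 1.5], [15.75, -8.5, 3.5], [15.75, -8.5, 4.8]], turn=[[0, 0, -1.4], [0, 0, -2.8], [0, 0, -4.2], [0, 0, -5.6], [0, 0, -7], [0, 0, -8.4], [0, 0, -9.8], [0, 0, -11.2], [0, 0, -11.43], [0, 0, -11.43], [0, 0, -11.43], [0, 0, -11.43]], jaw=1, newtons=10)

```text
t: 1.3
tcp_pos: [0.4628, -0.1932, 0.1298]
tool_rot: [-0.002, 0.804, 0.594, -0.0]
force: [0.8, -0.3, 0.4]
finger_gap: 0.0006
grip_force: 0.0
```

```bash
python3 - <<'E'
from h import *
f=[]
for p in (0,.08,.16,.24,.32,.36):
    f.append((float(-.054-.09*np.cos(p)-.044*np.sin(p)),float(.045+.044*np.cos(p)-.09*np.sin(p))+.002))
plan(f);print(state()['finger_gap'])
cv2.imwrite('pics/t1.png',camera('top')[:,:,::-1])
E
```

```text
turn [-0.03 -0.01  0.02] 1.3 [ 0.46280379 -0.19318388  0.1297704 ] [ 0.77495041 -0.33671827  0.38628666]
(-0.144, 0.091) [0.06 0.04 0.99]
(-0.14722840010187935, 0.08366695262008972) [-0.07  0.04  1.28]
(-0.14986045659483324, 0.07609936187324545) [-0.18  0.04  1.59]
(-0.15187933329947656, 0.0683456345150472) [-0.26  0.04  1.9 ]
(-0.15327211629452886, 0.060455367940176793) [-0.31  0.04  2.21]
(-0.1537307803951181, 0.05647477924707103) [-0.33  0.04  2.37]
0.0005929363008107084
```

View pics/t1.png

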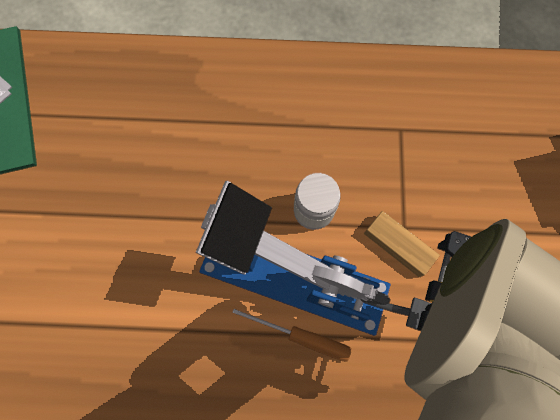

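The gripper is over the foot plate, around (420,300), and clear of the rest, so I press along the arc.

apply_moves(linear=[[0.05, 0.04, 0.5], [0.05, 0.04, 0.9], [0, 0.04, 1.1], [-0.07, 0.04, 1.3], [-0.12, 0.04, 1.45], [-0.18, 0.04, 1.6], [-0.22, 0.04, 1.75], [-0.26, 0.04, 1.9], [-0.26, 0.04, 1.9]], turn=[[0, 0, 0], [0, 0, 0], [0, 0, 0], [0, 0, 0], [0, 0, 0], [0, 0, 0], [0, 0, 0], [0, 0, 0], [0, 0, 0]])

```text
t: 2.25
tcp_pos: [0.4626, -0.2011, 0.0849]
tool_rot: [-0.0, 0.805, 0.594, 0.0]
force: [-0.0, -2.7, 2.9]
finger_gap: 0.0006
grip_force: 1.1
```

apply_moves(linear=[[-0.03, 0, 0.15], [-0.06, 0, 0.3], [-0.08, 0, 0.4], [-0.08, 0, 0.5], [-0.08, 0, 0.5]], turn=[[0, 0, 0], [0, 0, 0], [0, 0, 0], [0, 0, 0], [0, 0, 0]])

```text
t: 2.75
tcp_pos: [0.4624, -0.2031, 0.0747]
tool_rot: [0.001, 0.805, 0.594, 0.0]
force: [-9.0, -0.4, 27.8]
finger_gap: 0.0007
grip_force: 13.4
```

The 28 N rise at tip z ≈ 0.061 is the hard stop, so the pawl is fully pressed. Next I lift and check it.

apply_moves(linear=[[0, 0, -1], [0, 0, -3], [0, 0, -5], [0, 0, -7], [0, 0, -9], [1, 0, -9.4], [3, 0, -9.4], [5, 0, -9.4], [7, 0, -9.4], [9, 0, -9.4], [11, 0, -9.4], [11.5, 0, -9.4]], turn=[[0, 0, 0], [0, 0, 0], [0, 0, 0], [0, 0, 0], [0, 0, 0], [0, 0, 0], [0, 0, 0], [0, 0, 0], [0, 0, 0], [0, 0, 0], [0, 0, 0], [0, 0, 0]])

```text
t: 3.95
tcp_pos: [0.5468, 0.0765, 0.3064]
tool_rot: [-0.002, 0.803, 0.596, -0.0]
force: [-0.1, -1.0, -0.5]
finger_gap: 0.0007
grip_force: 0.0
```

```bash
python3 - <<'E'
from h import *
f=[]
for p in (.7,.6,.5,.4,.3,.2,.1,.05,0,-.03):
    f.append((float(.19*np.cos(p)-.018*np.sin(p)),float(.11+.19*np.sin(p)+.018*np.cos(p))))
plan(f)
a=camera('top')[160:360,190:450,::-1];b=camera('scene')[90:290,150:410,::-1]
cv2.imwrite('pics/m.png',cv2.resize(np.hstack([a,b]),None,fx=1.53,fy=1.53))
S=camera('scene')[:,:,::-1].copy();T=camera('top')[:,:,::-1].copy()
g=lambda h:(h[...,1]<90)&(h[...,2]<140)
ft=blob(T,(405,290,450,340),g);print(ft)
print('foot top px on z=.059, stand x', float((onz('top',ft[0],.0587)[:2]-H)@u))
E
```

```text
turn [-0.04 -0.01  0.06] 3.95 [0.54678607 0.07653907 0.30642885] [-0.05683215 -1.01445001 -0.4517485 ]
(0.13372409721377437, 0.2461685199462821) [-0.13  0.02  1.85]
(0.14665020231172823, 0.23213811101343093) [0.38 0.02 2.41]
(0.1581110270642952, 0.21688733844882527) [0.84 0.03 3.02]
(0.16799205869899247, 0.20056858293069552) [1.24 0.03 3.68]
(0.17619456921396104, 0.18334489606991541) [1.56 0.03 4.37]
(0.1826366018355248, 0.165388371252204) [1.82 0.04 5.08]
(0.187253789903182, 0.1468784241379018) [2.   0.04 5.82]
(0.18886292442817137, 0.13747354684853827) [2.07 0.04 6.2 ]
(0.19, 0.128) [2.11 0.04 6.58]
(0.19045442541595256, 0.12229275556900761) [2.13 0.04 6.81]
((421.7470790378007, 318.3500572737686), ((420.2914123535156, 317.6494140625), (34.104305267333984, 28.06669807434082), 22.380136489868164), 727.5)
foot top px on z=.059, stand x -0.15152004424481913
```

View pics/m.png

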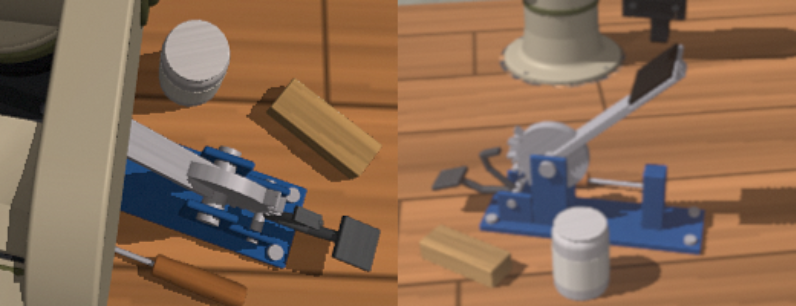

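The pawl hook has swung clear, with the foot plate low at stand x ≈ -152 mm, and the arm is still up with the fingertips above the pad. Now I push along the arc.

apply_moves(linear=[[-0.13, 0, 0.8], [-0.13, 0, 1.4], [0.1, 0, 1.8], [0.4, 0, 2.3], [0.65, 0, 2.7], [0.85, 0, 3.0], [1.05, 0, 3.35], [1.25, 0, 3.7], [1.4, 0, 4.05], [1.55, 0, 4.4], [1.7, 0, 4.75], [1.8, 0, 5.1]], turn=[[0, 0, 0], [0, 0, 0], [0, 0, 0], [0, 0, 0], [0, 0, 0], [0, 0, 0], [0, 0, 0], [0, 0, 0], [0, 0, 0], [0, 0, 0], [0, 0, 0], [0, 0, 0]])

```text
t: 5.35
tcp_pos: [0.5604, 0.115, 0.1796]
tool_rot: [0.0, 0.805, 0.594, 0.0]
force: [1.4, 0.3, 4.3]
finger_gap: 0.0003
grip_force: 2.0
```

apply_moves(linear=[[0.08, 0, 0.3], [0.14, 0, 0.6], [0.2, 0, 0.9], [0.25, 0, 1.2], [0.28, 0, 1.4], [0.3, 0, 1.5], [0.3, 0, 1.58], [0.3, 0, 1.58]], turn=[[0, 0, 0], [0, 0, 0], [0, 0, 0], [0, 0, 0], [0, 0, 0], [0, 0, 0], [0, 0, 0], [0, 0, 0]])

```text
t: 6.15
tcp_pos: [0.5621, 0.1218, 0.1423]
tool_rot: [0.0, 0.805, 0.594, -0.0]
force: [-5.5, -2.1, 17.0]
finger_gap: 0.0006
grip_force: 8.4
```

Tip z is 0.128 at 17 N, so the arm is at its stop. I hold briefly, then retract straight up.

apply_moves(linear=[[0, 0, 0.1], [0, 0, 0.1], [0, 0, 0.1], [0, 0, -0.5], [0, 0, -1.5], [0, 0, -3], [0, 0, -4.5], [0, 0, -4.5]], turn=[[0, 0, 0], [0, 0, 0], [0, 0, 0], [0, 0, 0], [0, 0, 0], [0, 0, 0], [0, 0, 0], [0, 0, 0]])

```text
t: 6.95
tcp_pos: [0.5632, 0.122, 0.2576]
tool_rot: [0.002, 0.805, 0.594, 0.003]
force: [0.9, -0.4, 0.6]
finger_gap: 0.0005
grip_force: 0.0
```

```bash
python3 - <<'E'
from h import *
a=camera('top')[:,:,::-1];b=camera('scene')[:,:,::-1]
cv2.imwrite('pics/e.png',cv2.resize(np.hstack([a[160:360,190:450],b[90:290,150:410]]),None,fx=1.53,fy=1.53))
print(state()['force'])
E
```

```text
[ 0.31842435  0.46650044 -1.09196073]
```

View pics/e.png

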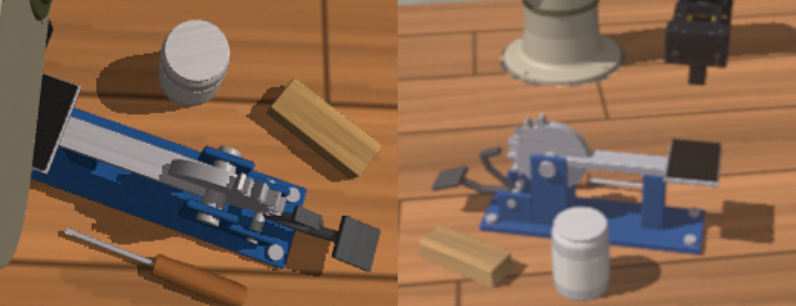

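The arm lies flat on its post, the pawl is clear of the teeth, and the tin, offcut and screwdriver haven't moved. The gripper is clear of everything.

```bash
python3 -c "
from cell import *
print(finish_job())"
```

```text
the job is handed in; nothing more can be done
None
```

The job is handed in: in the last pictures the pawl was clear of the teeth, the arm lay flat on its post, and the tin, offcut and screwdriver looked unmoved; no verdict came back.

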